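# Stand the height gauge over the brass specimen

## Robot

A 6-joint arm with a two-finger parallel gripper is mounted at the origin on the work surface. World frame = base frame: x ahead of the robot, y to its left, z up, the work surface at z = 0. Lengths are in m, angles in rad, forces in N, time in s.
With the tool pointing down it reaches from about 0.325 to 0.875 m from the base axis. Payload 4.4 kg.
Tool frame: the origin (TCP) lies on the mounting face of the last link; the fingertips stand 173 mm ahead of it and the grasp point (between the pads) lies 155 mm ahead of it (bot.tip_reach is the distance from the TCP to the fingertips, in m); z points along the fingers, y is the line along which they close (so a half turn about z gives the same grasp; the last joint's range is limited). The gripper opens to 85 mm and grips with 20 to 120 N. Pads are 22 mm wide; open, the fingers measure 114 mm over their backs; the gripper's body (76 mm by 85 mm) begins 54 mm behind the grasp point. The pads swing forward as they close: fully open they stand 13 mm farther back than shut.
Start: joints at [-1.437, 0.207, 1.542, -0, 1.393, -0.15], TCP at [0.162, -0.552, 0.405] pointing down, gripper open.
Joint ranges: [-2.73, 2.73], [-0.86, 2.22], [0.23, 2.46], [-1.11, 4.25], [0.08, 2.63], [-2.82, 2.82]. Speed limits (rad/s): [2.79, 2.79, 3.14, 3.14, 3.14, 3.14].

## Interface

Orientations are given as a unit quaternion [w, x, y, z].
In Python, from rig import bot, imaging gives the robot as it stands.
- The arm moves only by the tool servo_tool, never from a script. Its argument "steps" is text: rows parted by semicolons, each of 7 numbers parted by spaces: the shift along the world's x, y, z in units of 25 mm (1.0 is 25 mm), then the turn, a rotation vector about the world's x, y, z in units of 6 degrees (1.0 is 6 degrees), then the opening, from -1 (shut) to 1 (fully open). A call has 1 to 20 rows; each row shifts and turns the commanded pose from where the row before left it; what a row does not reach is not made up. A row lasts 1/10 s, in which the tool goes at most 50 mm and 8.59 degrees, less where a joint would pass 70% of its speed; a pose out of reach is approached as far as the arm can. A call is refused whole if a number of a shift passes 1 or a number of a turn 1, either way. A call with a gripper value outside its range is refused whole. The fingers move at their own pace and stop on an object; "grip_force" is the grip in N (left out, the last holds). Time passes only in rows, so rows that do not move let the fingers close. It gives the time, the measured TCP pose, the force, the opening and the grip force at its end, in the units of the state.
- bot.get_obs(): the state, without advancing time (a new reading comes with each control period).
- imaging.snapshot(name): name is "scene" or "top" or "wrist"; returns a dict with "image" (384x512x3 uint8, blue, green, red), "vfov" (degrees; the focal length in pixels is half the picture's height over the tangent of half this angle, whatever the lens; pixels are square), "cx", "cy" (the principal point, pixels), "R" (3x3) and "t" (3): a world point X has camera coordinates R X + t. Camera axes: x right, y down, z forward; pixel columns grow to the right and rows downward; lengths in m; the calibration is good to about 2 mm. A picture is of the moment at which its call begins. There is no depth.
- bot.hand_in(): hands the job in; it is judged then, once.
The state is a dict: "t": time; "joints": joint angles; "joint_vel": joint speeds; "effort": joint torques, N m; "tool_pos": TCP position; "tcp_rot": TCP orientation; "ft_force": force on the tool from outside, world axes, zero at the start; "torque": the same for the moment, N m; "opening": finger opening in m; "finger_force": force on a finger pad.
Only numpy, scipy, OpenCV 4.12 (cv2) and the standard library are available. Lean on these libraries where they do the work, as an engineer would, in place of code of your own. Each camera call takes 0.05 s, during which the arm holds its last target. There are 200 camera calls.

## Task

Pick up the bridge height gauge by its black grip and lower it gently astride the brass block where the block lies, so that both legs stand flat on the bench and the sprung foot rests near the middle of the block's top and shows its height; then let go and move clear. Do not drop the gauge or shove the brass block, and leave the aluminium block where it is.

Things in the scene. Friction and masses are not known exactly. Their poses are not given: they have to be found in the camera images.
- gauge: Loose bridge gauge, 0.5 kg, 100 (y) x 50 (x) x 135 mm high, origin mid-underside at sole level, z up. Steel legs at y = +-40 to 50 mm; the 80 mm gap between, 60 mm high, is open to +x and -x. Blue plate, top at 70 mm. Black grip on its middle, 26 (y) x 44 (x) mm, z 70 to 135: grip across y at z about 110. White scale, red pointer on the grip's x faces. Any yaw, either way round, will do.
- gauge_foot (a joint): Slide of the gauge's sprung foot (steel disc, 18 mm across, mid-way between the legs, over the gauge's origin), in m: 0 fully down, level with the soles; grows as it is pushed up, at most 0.045. With the gauge standing over a part it reads the part's height. The spring is light: 0.4 N at 0, 1.4 N at 0.028.
- brass_block: The block to measure: yellow brass, loose, 0.28 kg, 40 (x) x 30 (y) x 28 (z) mm, on the bench; origin mid-underside, z up. It and the gauge start at least 110 mm from all else, centre to centre. Unlisted: a copper strip, 80 x 20 x 6 mm, and, over 0.3 m to the left and right, a tube rack and a bottle under 0.16 m high.
- aluminium_block: A bystander: silvery aluminium block, loose, 0.06 kg, 40 (x) x 30 (y) x 18 (z) mm. Origin: centre of its underside, z up. Leave it alone.
Not all that is in view belongs to the job. What is shaped like the gauge but purple is not meant. There is more than one size of the brass_block; the one meant has the size given above.

How it is judged:
On the way:
1. the gauge is held in the fingers, clear of the bench by more than 30 mm (height (world z) of gauge above 0.03 m and contact force between the fingers and gauge above 1 N), for 0.2 s.
At the end, for the whole second after the job is handed in: The gauge stands upright (within 3 degrees) with its soles on the bench (within 4 mm), at rest, its middle within 13 mm of the brass block's middle, the foot pushed up to 25 to 31 mm (the block is 28 mm high); the brass block within 20 mm and the aluminium block within 15 mm of where they started (horizontal distance between gauge and brass_block below 0.013 m and value of joint gauge_foot between 0.025 and 0.031 m and height (world z) of gauge below 0.004 m and angle between gauge's own z axis and vertical below 0.06 rad and distance of brass_block from where it was at the start of the episode below 0.02 m and linear speed of gauge below 0.01 m/s and distance of aluminium_block from where it was at the start of the episode below 0.015 m); the robot touches nothing.
It fails at once if the gauge is let go or thrown while more than 20 mm above the bench (height (world z) of gauge above 0.02 m and contact force between the fingers and gauge below 0.2 N).
It fails at once if the gauge is pressed on the brass block with more than 20 N (a leg set down on it) (contact force between gauge and brass_block above 20 N).
It fails at once if the brass block is shoved by more than 20 mm (distance of brass_block from where it was at the start of the episode above 0.02 m).
It fails at once if the aluminium block is moved by more than 15 mm (distance of aluminium_block from where it was at the start of the episode above 0.015 m).
It also fails if it takes over 40 s, if anything falls off the work surface, if the arm or the gripper's body presses on something with over 40 N, if the wrist force passes 120 N, or if a joint passes its speed limit or range.

## Working session

There is one attempt and no reset: what is moved stays moved. The work goes in short steps, Python scripts to look and compute and a tool call to move; the robot and the scene stay as the last step left them, time stands still between calls to the robot, and variables do not carry over. Pictures are saved under pics/ and viewed, at most 10 in all, crops included, and the job is handed in when it is done.

Besides the shell and the picture viewer there is one more tool, called as a command line: name --argument value ..., lists and objects as JSON in quotes. servo_tool: Moves the arm, as the interface text tells. Its arguments: {"type":"object","properties":{"steps":{"type":"string"},"grip_force":{"type":"number"}},"required":["steps"]}

```bash
mkdir -p pics; python3 - <<'E'
from rig import bot, imaging
import cv2,pickle,numpy as np
d={}
for n in("scene","top","wrist"):
    s=imaging.snapshot(n); d[n]=s; cv2.imwrite(f"pics/{n}0.png",s["image"])
    print(n,s["vfov"],s["cx"],s["cy"],np.round(-s["R"].T@s["t"],3),np.round(s["R"],3).tolist())
pickle.dump(d,open("s0.pkl","wb")); print(bot.get_obs())
im=np.hstack([cv2.resize(d[n]["image"],(400,300)) for n in("scene","wrist")]);cv2.imwrite("pics/sw0.png",im)
cv2.imwrite("pics/top0b.png",cv2.resize(d["top"]["image"],(800,600)))
E
```

```text
scene 54.058846890842574 257.54094505258774 187.6473723675815 [ 1.072 -0.047  0.497] [[0.103, 0.995, -0.006], [0.707, -0.078, -0.703], [-0.699, 0.068, -0.711]]
top 53.533381381886045 253.86111583200483 188.35759980560098 [0.517 0.013 0.673] [[0.017, -0.999, 0.044], [-0.989, -0.023, -0.149], [0.149, -0.041, -0.988]]
wrist 71.51693324203382 254.73271008388213 192.26384696254 [ 0.229 -0.531  0.373] [[0.282, -0.96, -0.002], [-0.921, -0.271, 0.281], [-0.27, -0.078, -0.96]]
{'t': 0.15, 'joints': array([-1.43649995e+00,  2.07264651e-01,  1.54263218e+00, -2.83509038e-06,
        1.39350728e+00, -1.50508867e-01]), 'joint_vel': array([ 0.00152805, -0.00291726, -0.00100778, -0.00066904,  0.00050885,
        0.00046618]), 'effort': array([ 8.59651004e-05, -3.83510113e+01, -2.92037845e+01, -1.45537274e-04,
        6.64280233e-03,  1.29333267e-05]), 'tool_pos': array([ 0.16150395, -0.55156062,  0.40376626]), 'tcp_rot': array([-9.05708107e-04,  9.89877428e-01,  1.41922013e-01,  5.94690998e-06]), 'ft_force': array([ 0.25805319,  0.33353843, -0.39708507]), 'torque': array([-0.05603775, -0.03373385, -0.01224996]), 'finger_force': 0.0, 'opening': 0.08559019379826388}
```

View pics/top0b.png

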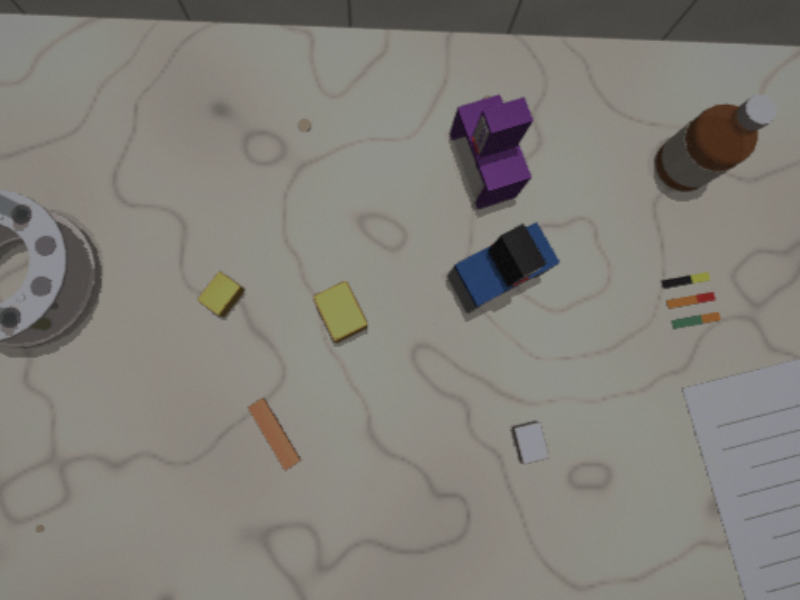

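View pics/scene0.png

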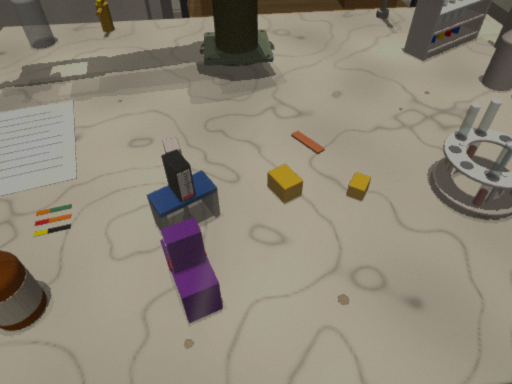

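Top view (800-px scale): the blue/black gauge is at (505,265) and its purple look-alike at (490,150). There are two brass blocks, a larger one at (340,312) and a smaller one at (221,294). Aluminium is at (530,442), copper at (274,433), the rack on the left and the bottle at top right. Next I'll measure sizes.

```bash
cat > h.py <<'E'
import numpy as np,cv2
def cast(s,px,z):
    f=192/np.tan(np.radians(s["vfov"]/2)); px=np.atleast_2d(px).astype(float)
    d=np.c_[(px[:,0]-s["cx"])/f,(px[:,1]-s["cy"])/f,np.ones(len(px))]@s["R"]
    c=-s["R"].T@s["t"]; return c+d*((z-c[2])/d[:,2])[:,None]
def proj(s,X):
    f=192/np.tan(np.radians(s["vfov"]/2)); c=np.atleast_2d(X)@s["R"].T+s["t"]
    return np.c_[c[:,0]/c[:,2]*f+s["cx"],c[:,1]/c[:,2]*f+s["cy"]]
def blobs(m,amin=60):
    cs,_=cv2.findContours(m.astype(np.uint8),cv2.RETR_EXTERNAL,cv2.CHAIN_APPROX_NONE)
    return [c[:,0] for c in cs if cv2.contourArea(c)>amin]
def rect(s,c,z):
    p=cast(s,c,z)[:,:2]; (x,y),(w,h),a=cv2.minAreaRect((p*1000).astype(np.float32))
    if w<h: w,h,a=h,w,a+90
    return np.round([x,y,w,h,(a+90)%180-90],1)   # mm, angle of the long axis from world x
E
python3 - <<'E'
import pickle; from h import *
d=pickle.load(open("s0.pkl","rb"))
for n in("top","scene"):
    s=d[n];H=cv2.cvtColor(s["image"],cv2.COLOR_BGR2HSV);h,S,v=H[...,0],H[...,1],H[...,2]
    print(n)
    y=(h>18)&(h<35)&(S>110)
    for c in blobs(y,100):
        m=np.zeros(h.shape,np.uint8);cv2.drawContours(m,[c.reshape(-1,1,2)],-1,1,-1)
        vv=v[m>0]; t,_=cv2.threshold(vv.reshape(-1,1),0,255,cv2.THRESH_OTSU)
        print(" brass",c.mean(0).round(),rect(s,c,.028),"bright thr",t)
        for b in blobs((m>0)&(v>t)): print("   top z28",rect(s,b,.028)," z20",rect(s,b,.02))
    for c in blobs((h>95)&(h<125)&(S>110)): print(" blue",c.mean(0).round(),rect(s,c,.07))
    for c in blobs((v<50)): print(" black",c.mean(0).round(),len(c),rect(s,c,.135))
s=d["top"]["image"]; a=cv2.resize(s[165:225,195:255],(400,400),interpolation=cv2.INTER_CUBIC);b=cv2.resize(s[140:210,285:365],(400,400),interpolation=cv2.INTER_CUBIC)
cv2.imwrite("pics/crop.png",np.hstack([a,b]))
E
```

```text
top
 brass [217. 199.] [595.2  48.5  56.2  40.8  28.2] bright thr 104.0
   top z28 [596.3  49.1  53.9  40.8  28.2]  z20 [597.2  49.5  54.5  41.3  28.2]
 brass [141. 188.] [610.6 178.1  38.8  34.3 -34.6] bright thr 98.0
   top z28 [612.2 180.5  38.8  28.4 -34.6]  z20 [613.4 182.6  39.2  28.7 -34.6]
 blue [309. 177.] [ 630.3 -100.2   49.    42.    28.9]
 blue [346. 161.] [ 659.5 -153.5   49.1   34.7   28.9]
 black [295. 185.] 61 [605.4 -67.8  43.1  10.6  28.5]
 black [330. 164.] 100 [ 637.5 -118.8   46.6   44.5   29.5]
 black [429. 112.] 78 [ 722.3 -271.1   49.9   20.2   39.6]
 black [450.  96.] 90 [ 748.6 -304.4   57.4   27.    35. ]
 black [312. 101.] 268 [729.6 -93.6  94.6  76.3  -3.9]
scene
 brass [358. 186.] [623.7 174.2  64.1  31.7 -34.5] bright thr 129.0
   top z28 [612.9 180.   39.9  28.8 -35.1]  z20 [605.1 183.9  40.6  29.3 -35.1]
 brass [285. 183.] [601.4  46.8  79.5  60.1  27.1] bright thr 127.0
   top z28 [585.6  50.3  54.4  39.8  27.5]  z20 [577.4  51.9  55.3  40.4  27.5]
 brass [235.  28.] [-110.3   -7.2  394.1  155.7   -5.9] bright thr 30.0
   top z28 [-108.2    8.4  392.5  104.5   -5.2]  z20 [-128.3    9.4  399.2  106.2   -5.2]
 brass [104.  15.] [-228.7 -417.9  284.7   42.1   14.2] bright thr 100.0
 blue [182. 194.] [ 648.  -125.6   97.8   51.7  -60.5]
 black [ 40. 306.] 55 [ 861.  -253.7   28.9    8.8   -9. ]
 black [ 19. 277.] 54 [ 822.4 -287.6   31.4   10.1    2.3]
 black [175. 174.] 117 [ 676.8 -119.5  104.2   33.5   12.4]
 black [234.  37.] 262 [187.3  -8.4 364.  126.4  -3.5]
 black [184.   8.] 44 [  47.9 -133.2  114.8   16.6    5. ]
```

View pics/crop.png

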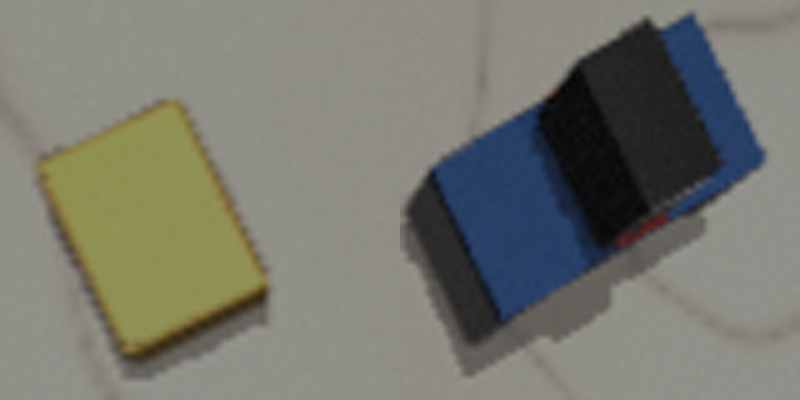

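The close crop shows the right-hand object is the blue/black gauge. The left-hand brass block measures 54x40 mm, so it is the decoy. The meant block is the smaller one: its top face is 39x28.5 mm at z=28, and both views put it at (612,180). Next I'll refine the gauge pose.

```bash
python3 - <<'E'
import pickle; from h import *
d=pickle.load(open("s0.pkl","rb"))
for n in("top","scene"):
    s=d[n];H=cv2.cvtColor(s["image"],cv2.COLOR_BGR2HSV);h,S,v=H[...,0],H[...,1],H[...,2]
    print(n,"blue all",rect(s,np.vstack(blobs((h>95)&(h<125)&(S>110))),.07))
s=d["top"];v=s["image"].max(2); print(s["image"][160:170,322:342].max(2)[::3,::3])
for lo,hi in((28,60),(30,60)):
  for c in blobs((v>=lo)&(v<hi)): 
    if 315<c[:,0].mean()<350: print(c.mean(0).round(),rect(s,c,.135))
E
```

```text
top blue all [ 644.  -125.3   99.2   49.1  -61.3]
scene blue all [ 648.  -125.6   97.8   51.7  -60.5]
[[15 19 39 38 36 34 37]
 [16 10 37 37 39 34 34]
 [20 21 15 36 37 36 36]
 [14 13 17 32 37 39 38]]
[328. 166.] [ 637.1 -117.6   47.4   47.    29. ]
[328. 166.] [ 637.1 -117.6   47.4   47.    29. ]
```

servo_tool --steps "0.9 0.8 0 0 0 0 1;0.9 0.8 0 0 0 0 1;0.9 0.8 0 0 0 0 1;0.9 0.8 0 0 0 0 1;0.9 0.8 0 0 0 0 1;0.9 0.8 0 0 0 0 1;0.9 0.8 0 0 0 0 1;0.9 0.8 0 0 0 0 1;0.9 0.8 0 0 0 0 1;0.9 0.8 0 0 0 0 1;0.9 0.8 0 0 0 0.5 1;0.9 0.8 0 0 0 0.5 1;0.9 0.8 0 0 0 0.5 1;0.9 0.8 0 0 0 0.5 1;0 0 0 0 0 0 1"

```text
t: 1.65
tool_pos: [0.4783, -0.2695, 0.4043]
tcp_rot: [-0.001, 0.969, 0.247, 0.0]
ft_force: [-1.0, -0.5, 0.1]
opening: 0.0854
finger_force: 0.0
```

servo_tool --steps "0.84 0.72 0 0 0 0 1;0.84 0.72 0 0 0 0 1;0.84 0.72 0 0 0 0 1;0.84 0.72 0 0 0 0 1;0.84 0.72 0 0 0 0 1;0.84 0.72 0 0 0 0 1;0.84 0.72 0 0 0 0 1;0.84 0.72 0 0 0 0 1;0 0 -0.8 0 0 0 1;0 0 -0.8 0 0 0 1;0 0 -0.4 0 0 0 1;0 0 0 0 0 0 1;0 0 0 0 0 0 1"

```text
t: 2.95
tool_pos: [0.6444, -0.1284, 0.355]
tcp_rot: [0.0, 0.97, 0.244, 0.0]
ft_force: [0.7, 0.7, 0.5]
opening: 0.0855
finger_force: 0.0
```

```bash
python3 - <<'E'
from rig import bot, imaging
from h import *
for n in("wrist","top"):
    s=imaging.snapshot(n)
    im=s["image"].copy()
    cv2.imwrite(f"pics/{n}1.png",im)
    H=cv2.cvtColor(im,cv2.COLOR_BGR2HSV);h,S=H[...,0],H[...,1]
    for c in blobs((h>95)&(h<125)&(S>110)): print(n,c.mean(0).round(),rect(s,c,.07))
o=bot.get_obs();print(o["tool_pos"],o["tcp_rot"])
E
```

```text
wrist [222. 170.] [643.5 -93.5  39.   16.9 -61.7]
wrist [283. 186.] [ 657.8 -151.1   48.3   39.1   28.6]
top [308. 179.] [630.3 -99.8  48.8  42.   29.8]
[ 0.64481628 -0.1283938   0.35620275] [6.89101554e-04 9.69697803e-01 2.44304406e-01 1.02612042e-03]
```

View pics/wrist1.png

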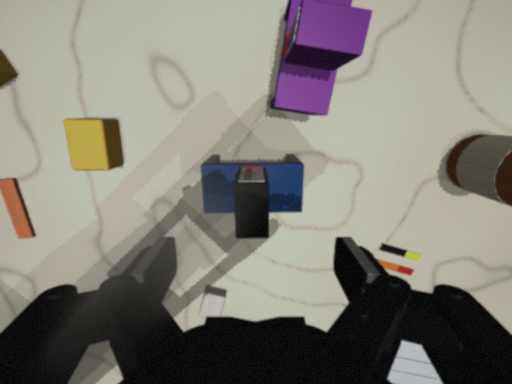

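Wrist view: the grip top is at (252,225), midway between the fingertips (columns 176 and 335), and the tool is square with the plate. Descending and gripping.

servo_tool --steps "0.04 0.1 -0.8 0 0 0 1;0 0 -0.8 0 0 0 1;0 0 -0.8 0 0 0 1;0 0 -0.8 0 0 0 1;0 0 -0.4 0 0 0 1;0 0 0 0 0 0 1;0 0 0 0 0 0 -1;0 0 0 0 0 0 -1;0 0 0 0 0 0 -1;0 0 0 0 0 0 -1;0 0 0 0 0 0 -1;0 0 0 0 0 0 -1;0 0 0 0 0 0 -1;0 0 0 0 0 0 -1" --grip_force 50

```text
t: 4.45
tool_pos: [0.6459, -0.1254, 0.2657]
tcp_rot: [0.0, 0.97, 0.245, 0.001]
ft_force: [-0.5, 1.2, 5.9]
opening: 0.0253
finger_force: 53.0
```

servo_tool --steps "0 0 0.3 0 0 0 -1;0 0 0.6 0 0 0 -1;0 0 0.6 0 0 0 -1;0 0 0.6 0 0 0 -1;0 0 0.6 0 0 0 -1;0 0 0.6 0 0 0 -1;0 0 0.5 0 0 0 -1;0 0 0.2 0 0 0 -1;0 0 0 0 0 0 -1;0 0 0 0 0 0 -1"

```text
t: 5.45
tool_pos: [0.6453, -0.1253, 0.364]
tcp_rot: [-0.0, 0.97, 0.245, -0.001]
ft_force: [0.9, -0.6, -4.9]
opening: 0.0252
finger_force: 51.9
```

```bash
python3 - <<'E'
from rig import bot, imaging
from h import *
o=bot.get_obs();print(o["tool_pos"],o["tcp_rot"],o["opening"],o["ft_force"]); dz=o["tool_pos"][2]-.2657
for n in("scene","wrist"):
    s=imaging.snapshot(n); im=s["image"]; cv2.imwrite(f"pics/{n}2.png",im)
    H=cv2.cvtColor(im,cv2.COLOR_BGR2HSV);h,S=H[...,0],H[...,1]
    b=[c for c in blobs((h>95)&(h<125)&(S>110))]
    print(n,[ (c.mean(0).round(),rect(s,c,.07+dz)) for c in b])
    if n=="scene": x,y=b[0].mean(0).astype(int);cv2.imwrite("pics/scene2c.png",cv2.resize(im[max(0,y-110):y+90,max(0,x-130):x+130],None,fx=2.5,fy=2.5))
E
```

```text
[ 0.64527909 -0.12526002  0.36398888] [-3.61984958e-04  9.69617655e-01  2.44624480e-01 -5.80159992e-04] 0.025169530485080013 [ 0.86101159 -0.62892547 -4.87334844]
scene [(array([176., 147.]), array([ 649.7, -124.6,   98.8,   54.2,  -60.1]))]
wrist [(array([298., 215.]), array([ 653.8, -145.6,   51.7,   50.7,  -61.5]))]
```

View pics/scene2c.png

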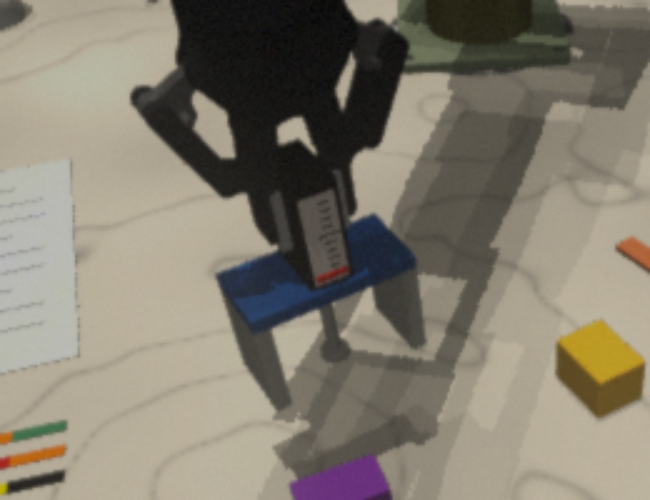

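Scene crop: the gauge hangs level in the fingers with its foot down. I'll carry it to the brass block and turn +24° to line up with the block on the way.

servo_tool --steps "0 0.3 0 0 0 0 -1;-0.08 0.7 0 0 0 0.25 -1;-0.08 0.7 0 0 0 0.25 -1;-0.08 0.7 0 0 0 0.25 -1;-0.08 0.7 0 0 0 0.25 -1;-0.08 0.7 0 0 0 0.25 -1;-0.08 0.7 0 0 0 0.25 -1;-0.08 0.7 0 0 0 0.25 -1;-0.08 0.7 0 0 0 0.25 -1;-0.08 0.7 0 0 0 0.25 -1;-0.08 0.7 0 0 0 0.25 -1;-0.08 0.7 0 0 0 0.25 -1;-0.08 0.7 0 0 0 0.25 -1;-0.08 0.7 0 0 0 0.25 -1;-0.08 0.7 0 0 0 0.25 -1;-0.08 0.7 0 0 0 0.25 -1;-0.1 0.7 0 0 0 0.25 -1;0 0.6 0 0 0 0 -1;0 0.15 0 0 0 0 -1;0 0 0 0 0 0 -1"

```text
t: 7.55
tool_pos: [0.613, 0.1817, 0.3646]
tcp_rot: [0.0, 0.897, 0.441, -0.0]
ft_force: [0.3, -0.1, -4.4]
opening: 0.0253
finger_force: 51.8
```

```bash
cat > m.py <<'E'
from rig import bot, imaging
from h import *
import sys
tag=sys.argv[1]
o=bot.get_obs();print(o["tool_pos"],o["tcp_rot"],o["opening"],o["ft_force"]); dz=o["tool_pos"][2]-.2657
if len(sys.argv)>2: dz=0
for n in("scene","top"):
    s=imaging.snapshot(n); im=s["image"]; cv2.imwrite(f"pics/{n}{tag}.png",im)
    H=cv2.cvtColor(im,cv2.COLOR_BGR2HSV);h,S,v=H[...,0],H[...,1],H[...,2]
    for c in blobs((h>95)&(h<125)&(S>110)): print(n,"blue",c.mean(0).round(),rect(s,c,.07+dz))
    for c in blobs((h>18)&(h<35)&(S>110)&(v>(129 if n=="scene" else 98)),40): print(n,"brass",c.mean(0).round(),rect(s,c,.028))
    if n=="scene":
        x,y=proj(s,[.612,.18,.05+dz])[0].astype(int);cv2.imwrite(f"pics/scene{tag}c.png",cv2.resize(im[max(0,y-100):y+100,max(0,x-120):x+120],None,fx=2.5,fy=2.5,interpolation=cv2.INTER_CUBIC))
E
python3 m.py 3
```

```text
[0.61303791 0.18165557 0.36462806] [ 2.30380237e-04  8.97317722e-01  4.41385152e-01 -2.76802118e-05] 0.025346963336458972 [ 0.33150801 -0.14202855 -4.39845533]
scene blue [372. 126.] [633.5 164.1  68.4  49.5 -37. ]
scene brass [ 40. 232.] [ 671.4 -352.9   20.6   10.7  -78.9]
scene brass [285. 176.] [586.4  50.4  55.4  40.8  29.2]
top blue [118. 175.] [611.3 177.   97.7  50.  -37.3]
top brass [217. 198.] [596.2  49.4  54.   40.1  27.8]
top brass [448. 177.] [ 642.7 -354.5   20.5    8.3  -77.5]
```

View pics/scene3c.png

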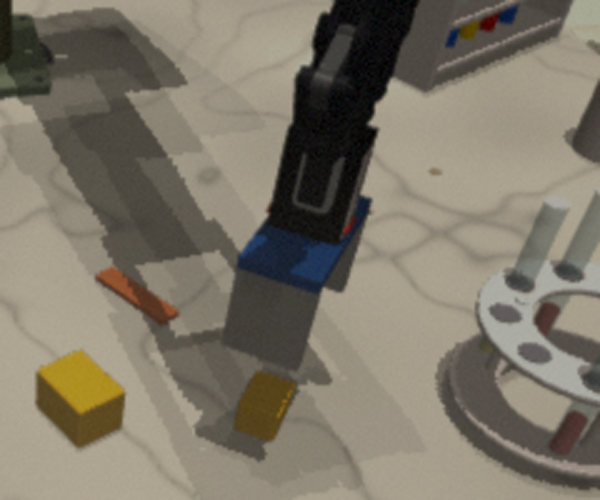

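Scene crop: the gauge is held above the brass block, which is at about (265,405) in the crop, and the legs look in line with it. I'll lower to just above the block and re-measure.

servo_tool --steps "0.02 0.05 -0.4 0 0 0 -1;0 0 -0.6 0 0 0 -1;0 0 -0.6 0 0 0 -1;0 0 -0.5 0 0 0 -1;0 0 -0.3 0 0 0 -1;0 0 0 0 0 0 -1;0 0 0 0 0 0 -1"

```text
t: 8.35
tool_pos: [0.6137, 0.1822, 0.3046]
tcp_rot: [0.0, 0.898, 0.441, 0.0]
ft_force: [-0.3, 0.1, -4.0]
opening: 0.0251
finger_force: 51.7
```

```bash
python3 m.py 4
```

```text
[0.61368793 0.18217632 0.30459362] [1.92434689e-05 8.97575753e-01 4.40860257e-01 9.68127563e-06] 0.025058561809483303 [-0.27387704  0.09384868 -3.98514878]
scene blue [363. 157.] [635.8 162.9  57.2  48.9 -37.8]
scene brass [ 40. 232.] [ 671.5 -352.9   20.6   10.4  -78.9]
scene brass [285. 176.] [586.4  50.4  55.4  40.8  29.2]
top blue [130. 182.] [611.6 177.8  97.9  46.7 -37.4]
top brass [217. 198.] [596.2  49.4  53.9  40.2  27.9]
```

View pics/scene4c.png

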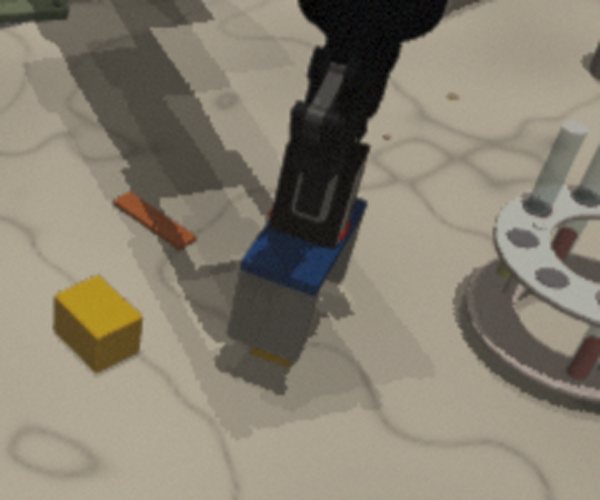

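servo_tool --steps "0.03 0.06 -0.1 0 0 0 -1;0 0 -0.15 0 0 0 -1;0 0 -0.15 0 0 0 -1;0 0 -0.15 0 0 0 -1;0 0 -0.15 0 0 0 -1;0 0 -0.15 0 0 0 -1;0 0 -0.15 0 0 0 -1;0 0 -0.15 0 0 0 -1;0 0 -0.1 0 0 0 -1;0 0 -0.1 0 0 0 -1;0 0 -0.1 0 0 0 -1;0 0 0 0 0 0 -1;0 0 0 0 0 0 -1"

```text
t: 9.75
tool_pos: [0.6143, 0.1837, 0.2685]
tcp_rot: [-0.0, 0.898, 0.441, -0.0]
ft_force: [-0.1, 0.2, -2.6]
opening: 0.0253
finger_force: 52.0
```

```bash
python3 m.py 5
```

```text
[0.61425891 0.18365891 0.2684536 ] [-6.96841412e-05  8.97581157e-01  4.40849231e-01 -1.30013377e-04] 0.02527084378328903 [-0.07515186  0.20228543 -2.62389846]
scene blue [359. 174.] [635.6 164.8  54.7  49.3 -37.4]
scene brass [ 40. 232.] [ 671.4 -352.9   20.6   10.7  -78.9]
scene brass [285. 176.] [586.3  49.8  55.1  41.3  27.6]
top blue [136. 185.] [611.2 178.4  98.   45.  -37.4]
top brass [217. 199.] [595.9  49.3  54.6  40.2  27.8]
```

servo_tool --steps "0 0 -0.04 0 0 0 -1;0 0 -0.04 0 0 0 -1;0 0 -0.03 0 0 0 -1;0 0 0 0 0 0 -1;0 0 0 0 0 0 -1"

```text
t: 10.35
tool_pos: [0.6143, 0.1836, 0.2658]
tcp_rot: [0.0, 0.898, 0.441, 0.0]
ft_force: [-0.5, 0.0, -1.6]
opening: 0.0257
finger_force: 52.0
```

servo_tool --steps "0 0 -0.03 0 0 0 -1;0 0 0 0 0 0 -1;0 0 0 0 0 0 -1"

```text
t: 10.65
tool_pos: [0.6144, 0.1837, 0.2657]
tcp_rot: [0.0, 0.898, 0.441, 0.0]
ft_force: [-3.4, 0.0, 4.6]
opening: 0.0254
finger_force: 52.7
```

Bench contact: the force is now upward. I'll open and retreat straight up.

servo_tool --steps "0 0 0 0 0 0 -0.2;0 0 0 0 0 0 0;0 0 0 0 0 0 0.5;0 0 0 0 0 0 1;0 0 0 0 0 0 1;0 0 0 0 0 0 1;0 0 0.3 0 0 0 1;0 0 0.7 0 0 0 1;0 0 0.8 0 0 0 1;0 0 0.8 0 0 0 1;0 0 0.8 0 0 0 1;0 0 0.8 0 0 0 1;0 0 0.8 0 0 0 1;0 -0.8 0 0 0 0 1;0 -0.8 0 0 0 0 1;0 -0.8 0 0 0 0 1;0 -0.8 0 0 0 0 1;0 -0.8 0 0 0 0 1;0 0 0 0 0 0 1;0 0 0 0 0 0 1"

```text
t: 12.65
tool_pos: [0.6143, 0.0836, 0.3904]
tcp_rot: [-0.0, 0.898, 0.44, 0.0]
ft_force: [-0.1, -0.0, -0.3]
opening: 0.0854
finger_force: 0.0
```

```bash
python3 m.py 6 x; python3 - <<'E'
from h import *
a=cv2.imread("pics/scene6c.png");b=cv2.imread("pics/top6.png")[130:250,60:220]
cv2.imwrite("pics/fin.png",np.hstack([cv2.resize(a,(480,400)),cv2.resize(b,(320,240))[:, :] if 0 else cv2.copyMakeBorder(cv2.resize(b,(320,240)),0,160,0,0,cv2.BORDER_CONSTANT)]))
E
```

```text
[0.61432049 0.08355259 0.39044176] [-1.58877334e-04  8.97780874e-01  4.40442171e-01  4.14329116e-04] 0.08537300209813192 [-0.13422814 -0.00227101 -0.31897865]
scene blue [366. 171.] [617.5 179.3 101.6  48.2 -37.5]
scene brass [ 40. 232.] [ 671.6 -352.9   20.6   10.6  -80.5]
scene brass [279. 174.] [581.5  44.   39.8  32.5  27.5]
top brass [218. 199.] [596.3  48.9  54.6  40.1  26.5]
top brass [448. 177.] [ 642.7 -354.5   20.5    8.3  -77.5]
```

View pics/fin.png

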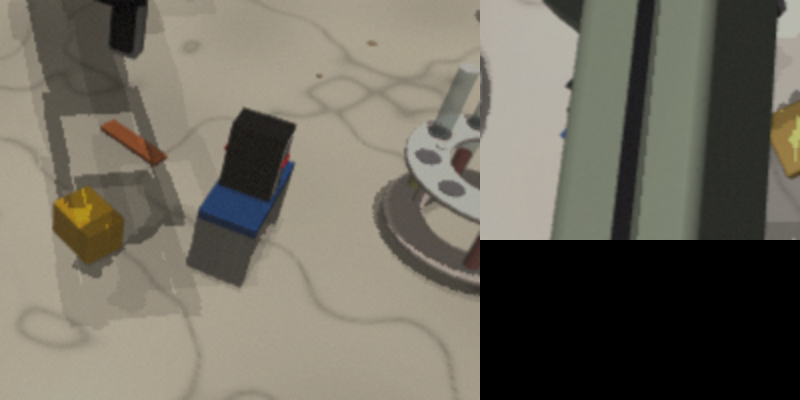

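Final view: the gauge stands upright at about (614,180) mm, against the block at (612,180). The red pointer is about halfway up the grip, at (288,157), which fits a raised foot. The arm is clear.

```bash
python3 -c "
from rig import bot
print(bot.hand_in())"
```

```text
the job is handed in; nothing more can be done
None
```

I set the gauge astride the 28 mm brass block, let go, moved the arm clear and handed the job in; the hand-in returned no verdict, and the 28 mm reading is judged from the pointer and spring force since the block was hidden in the last pictures.

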